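# Load a driver board into a spring board vice

### The arm

A 7-joint arm with a two-finger parallel gripper is mounted at the origin on the work surface; the furniture and walls round the work are solid. World frame = base frame: x ahead of the robot, y to its left, z up, the work surface at z = 0. Lengths are in mm, angles in rad, forces in N, time in s.
With the tool pointing down it reaches from about 400 to 900 mm from the base axis. Payload 5.6 kg.
Tool frame: the origin (TCP) lies midway between the tips of the shut fingers; the grasp point (between the pads) lies 19 mm behind it; x points along the fingers, y is the direction in which the jaws open and shut, and the axes are right-handed (so a half turn about x gives the same grasp; the last joint's range is limited). The gripper opens to 92 mm and grips with 3 to 60 N. Pads are 20 mm wide; open, the fingers measure 128 mm over their backs; the gripper's body (75 mm by 189 mm) begins 69 mm behind the grasp point.
Start: joints at [1.154, 0.468, -0.012, 1.603, 0.006, 1.071, -0.056], TCP at [237.311, -605.138, 214.592] pointing down, gripper open.
Joint ranges: [-2.53, 2.53], [-0.31, 2.02], [-1.57, 1.55], [0.28, 2.44], [-1.29, 4.43], [0.15, 1.84], [-2.92, 2.92]. Speed limits (rad/s): [2.57, 2.57, 3.14, 3.14, 3.14, 3.14, 3.14].

### API

Orientations are given as a rotation vector (axis times angle).
In Python, from cell import robot, grip, kin, viewer gives the robot as it stands. Calls block until the motion is done:
- robot.movep(position, orientation): joint-space move of the TCP to a pose.
- robot.servo_line(position, feed=150, rotation=None): straight line of the TCP; rotation=None keeps the orientation; feed is the mean speed in mm/s.
- robot.goto_joints(angles): joint-space move.
- grip(opening, newtons=None): opening from 0.0 (shut) to 1.0 (fully open); newtons is the grip in N (None keeps the last); returns when the fingers have stopped.
- robot.hold(seconds).
- kin.ik(position, orientation): joint angles nearest the present ones, or None.
- robot.observe(): the state.
- viewer.read_camera(name): name is "side" or "top"; returns the picture (420x560x3 uint8, red, green, blue); there is no depth.
- viewer.camera_info(name): a dict with "camera_matrix" (3x3 intrinsics, pixels), "k1" (the pictures are not rectified: a ray, as slopes to the right and down, at radius r is drawn at 1 + k1 r^2 times it, then the intrinsics apply), "R" (3x3) and "t" (3): a world point X has camera coordinates R X + t. Camera axes: x right, y down, z forward; pixel columns grow to the right and rows downward; lengths in mm; the calibration is good to about 2 mm. A picture is of the moment at which its call begins. camera_info takes no time and is no camera call.
A pose or a line that the arm cannot do raises robot.IKError and nothing moves.
- robot.job_done(): hands the job in, once; it reports no verdict.
Trained networks look in the newest picture that a camera, given by its name, has taken for a name from the list of things; names that differ only in an ending like _2 or _b are one class to them, and where a whole thing is asked for, a point or a joint stands for the part that bears it (a point fixed in the world has none). Each returns a list of dicts, best first, with "confidence" (0 to 1); they miss things now and then, are a little off and sometimes report something else, mostly with a low value. They report only what shows in the picture. A call takes as long as a camera call. They do not tell look-alikes from the thing itself.
- viewer.silhouettes(name, camera): "mask" (420x560 bool, what is visible of it).
- viewer.pinpoint(name, camera): "at" ([x, y, z] in mm, in the coordinates of the camera as it stood for that picture, good to about 4 mm: a listed point, or the origin of a listed thing).
The state is a dict: "t": time; "joints": joint angles; "joint_velocities": joint speeds; "joint_torque": joint torques, N m; "tcp_pos": TCP position; "tcp_rot": TCP orientation; "contact_force": force on the tool from outside, world axes, zero at the start; "wrist_torque": the same for the moment, N m; "grip_width": opening from 0.0 (shut) to 1.0 (fully open).
Only numpy, scipy, OpenCV 4.12 (cv2) and the standard library are available. Lean on these libraries where they do the work, as an engineer would, in place of code of your own. Each camera call takes 0.05 s, during which the arm holds its last target.

### The job

Clamp the circuit board in the spring board vice: hold it by its heat sink, tilt it and push one edge gently into the groove of the long-travel sprung jaw, lower the other edge behind the lip of the opposite jaw, and let go so that the springs centre it. It must end level, with its two short edges down in both jaw grooves and square and midway across the jaws' width. Press only lightly, do not drive the jaw hard against its end stop, and leave the cup, bottle and tape roll where they are.

Things in the scene. Friction and masses are not known exactly. Their poses are not given: they have to be found in the camera images.
- board_sink (a point): Centre of the finned aluminium heat sink on the loose circuit board: 20 mm wide (x), 44 mm long (y), 34 mm tall (z), standing on the middle of the board's top; grip it across its 20 mm width. The point is 21 mm above the board's underside. z points up out of the heat sink. Board and heat sink move as one.
- board: The circuit board: tan flat plate 64 x 110 x 4 mm (x, y, z), 0.1 to 0.21 kg, long axis y, lying on the belt with the heat sink up; origin at the centre of its underside. Small components up to 8 mm tall stand on its top, clear of its short edges by 15 mm or more. Either short edge may go into either jaw.
- holder: Base plate of the spring board vice, fixed to the belt: grey, 74 x 240 x 12 mm (x, y, z), origin at the centre of its underside, z up. A carriage with two black jaws that face each other along y is clamped on it, shifted by an unmeasured -19 to +19 mm along y. Both jaw springs: 1.8 N preload plus 0.6 N per mm, damping 0.1 N per mm/s. End blocks behind the jaws are 42 mm high.
- long_jaw (a point): Nominal middle of the end face of the long-travel jaw's groove (at +y of the plate), on the ledge's top 44 mm above the belt; the true face is off by the carriage's shift. The jaw pushes back 15 mm to +y, then hits a hard stop (11 N just before it). Ledge reaches 10 mm inward from the face; upper lip 5 mm inward, underside 51, top 57 mm above the belt. Jaw 60 mm wide (x).
- short_jaw (a point): The same for the opposite jaw at -y, 104 mm away and of the same shape, which pushes back only 5 mm to -y. To drop the level board past its lip, the long jaw must be held pushed back 11 mm or more (8.4 N or more). Released, the board lies on both ledges with each jaw pushed back about 3 mm and the heat sink's centre 65 mm above the belt.
- cup_mid (a point): Centre of the small green parts cup, 70 mm wide, 45 mm high; a bystander, to be left where it is.
- bottle_mid (a point): Centre of the white varnish bottle with a red spout, 43 mm wide, 120 mm high; a bystander, to be left where it is.
- tape_mid (a point): Centre of the yellow tape roll lying flat, 62 mm wide, 12 mm high; a bystander, to be left where it is.
Not all that is in view belongs to the job. There is more than one size of the board; the job needs the larger.

How it is judged:
By the outcome, as a careful person would: the job done as asked, in the order asked, and still so for the second after the job is handed in, with the robot touching nothing.
It also fails if it takes over 51 s, if anything falls off the work surface, if the arm or the gripper's body presses on something with over 40 N, if the wrist force passes 120 N, or if a joint passes its speed limit or range.

## Working session

There is one attempt and no reset: what is moved stays moved. The work goes in short steps, each a Python script; the robot and the scene stay as the last script left them, time stands still between calls to the robot, and variables do not carry over. Pictures are saved under pics/ and viewed, and the job is handed in when it is done.

```bash
ls; mkdir -p pics
python3 - <<'E'
from cell import robot, grip, kin, viewer
import cv2,numpy as np
for c in ["side","top"]:
    im=viewer.read_camera(c); cv2.imwrite(f"pics/{c}0.png",im[:,:,::-1])
    i=viewer.camera_info(c); R=np.array(i["R"]);t=np.array(i["t"])
    print(c,np.round(i["camera_matrix"],1).tolist(),i["k1"],R.round(3).tolist(),"pos",(-R.T@t).round(0))
    for n in ["board_sink","board","holder","long_jaw","short_jaw","cup_mid","bottle_mid","tape_mid"]:
        for d in viewer.pinpoint(n,c)[:4]:
            print(n,round(d["confidence"],2),(R.T@(np.array(d["at"])-t)).round(1))
o=robot.observe();print(o)
E
```

```text
pics
side [[481.9, 0.0, 283.0], [0.0, 481.9, 204.2], [0.0, 0.0, 1.0]] -0.09306410267206561 [[-1.0, -0.029, 0.004], [-0.022, 0.665, -0.747], [0.019, -0.746, -0.665]] pos [464. 872. 692.]
board_sink 0.92 [380.3 396.6  15.4]
board_sink 0.68 [484.4 282.9  21.3]
board 0.87 [ 4.818e+02  2.789e+02 -2.000e-01]
board 0.72 [377.4 398.1  -2.3]
board 0.61 [502.7 -21.8  48.8]
holder 0.87 [524.6  33.2  -1.3]
long_jaw 0.97 [546.6  75.9  48.7]
short_jaw 0.69 [505.4 -19.2  48.3]
cup_mid 0.58 [369.  157.5  24.9]
bottle_mid 0.61 [618.5 384.   58.2]
tape_mid 0.58 [612.5 177.7   8.5]
top [[476.2, 0.0, 282.6], [0.0, 476.2, 204.5], [0.0, 0.0, 1.0]] -0.11393342644198994 [[0.016, -1.0, 0.017], [-0.988, -0.018, -0.152], [0.152, -0.014, -0.988]] pos [ 318.  198. 1196.]
board_sink 0.95 [485.9 284.6  21.4]
board_sink 0.81 [380.4 400.8   8.1]
board_sink 0.31 [508.8 -15.3  41.7]
board 0.96 [377.7 398.8  -1. ]
board 0.69 [486.4 280.3  -4.5]
holder 0.66 [524.4  30.1  -2.8]
holder 0.39 [369.9 167.8  17.5]
long_jaw 0.67 [539.8  81.9  43.5]
short_jaw 0.67 [370.8 164.4  17.7]
short_jaw 0.63 [509.9 -18.8  39.9]
cup_mid 0.43 [507.3 -20.7  43.6]
bottle_mid 0.52 [620.1 384.6  57.3]
tape_mid 0.54 [612.5 175.5   5.7]
{'t': 0.9, 'joints': array([ 1.15401421,  0.46747904, -0.01164911,  1.60273717,  0.00601161,
        1.07140482, -0.05629116]), 'joint_velocities': array([-2.55894249e-04, -8.68443391e-05,  9.58237204e-04,  2.32172453e-03,
       -3.82228004e-04,  1.00015894e-03, -8.17838094e-04]), 'joint_torque': array([-1.34145798e-04, -5.20402622e+01, -1.27403418e-02, -2.44055933e+01,
       -5.66696248e-02,  1.11854027e-02, -5.50470543e-05]), 'tcp_pos': array([ 237.31879722, -605.11227049,  214.59058079]), 'tcp_rot': array([ 2.01712137,  0.38141141, -2.01717402]), 'contact_force': array([-0.30027803,  0.62351519,  0.12815201]), 'wrist_torque': array([-0.02313822,  0.08325682, -0.01750142]), 'grip_width': 0.9983812282013389}
```

View pics/side0.png

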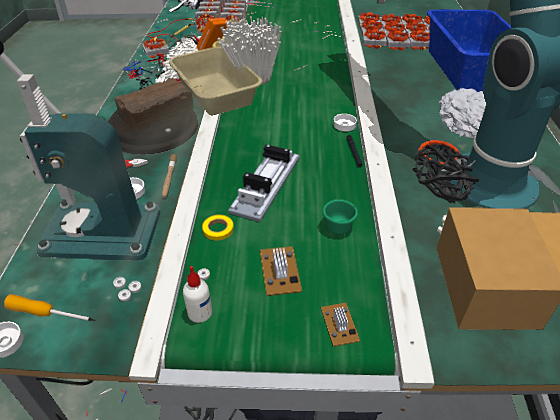

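View pics/top0.png

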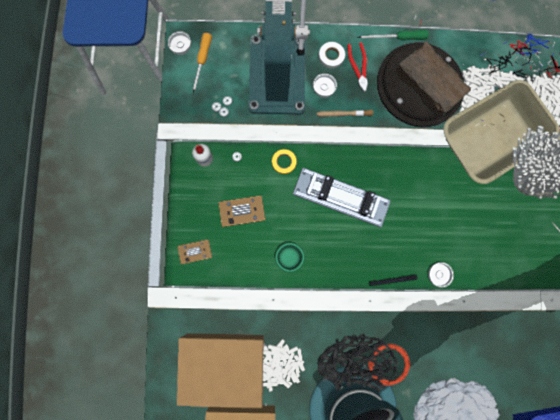

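Run:
```python
import cv2
a=cv2.imread("pics/side0.png");b=cv2.imread("pics/top0.png")
cv2.imwrite("pics/z1.png",cv2.resize(a[135:305,215:335],None,fx=5,fy=5,interpolation=cv2.INTER_CUBIC)[:, :])
cv2.imwrite("pics/zs1.png",cv2.resize(a[235:305,240:320],None,fx=8,fy=8,interpolation=cv2.INTER_CUBIC))
cv2.imwrite("pics/zs2.png",cv2.resize(a[138:228,220:310],None,fx=6.6,fy=6.6,interpolation=cv2.INTER_CUBIC))
cv2.imwrite("pics/zt1.png",cv2.resize(b[180:240,205:280],None,fx=8,fy=8,interpolation=cv2.INTER_CUBIC))
cv2.imwrite("pics/zt2.png",cv2.resize(b[160:235,285:395],None,fx=7,fy=7,interpolation=cv2.INTER_CUBIC))
```

```text
(no output)
```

View pics/zs1.png

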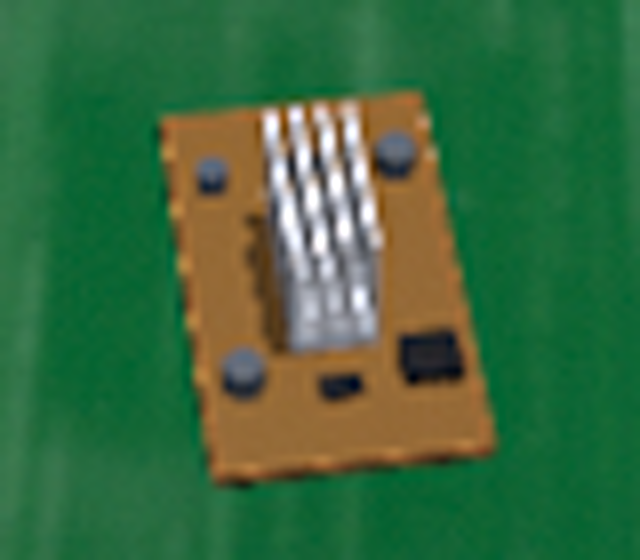

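View pics/zs2.png

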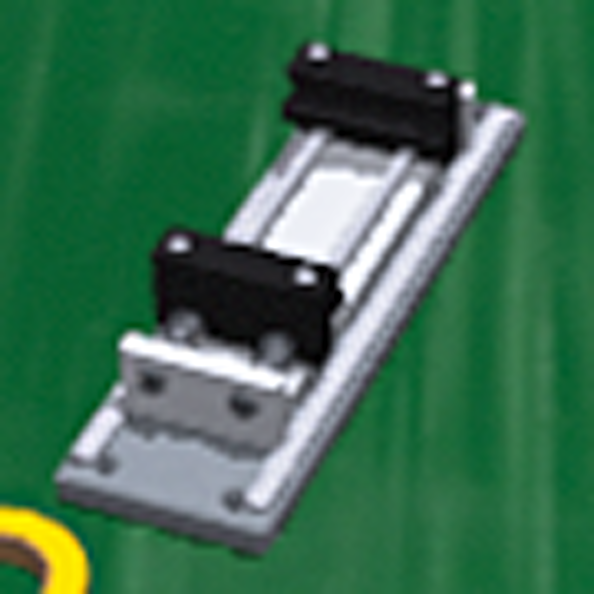

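View pics/zt1.png

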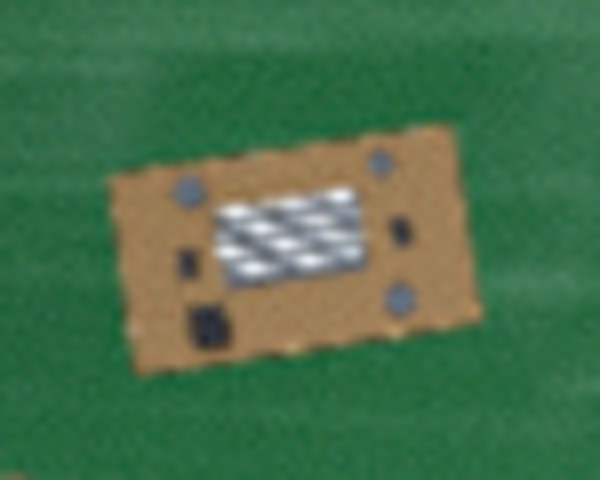

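View pics/zt2.png

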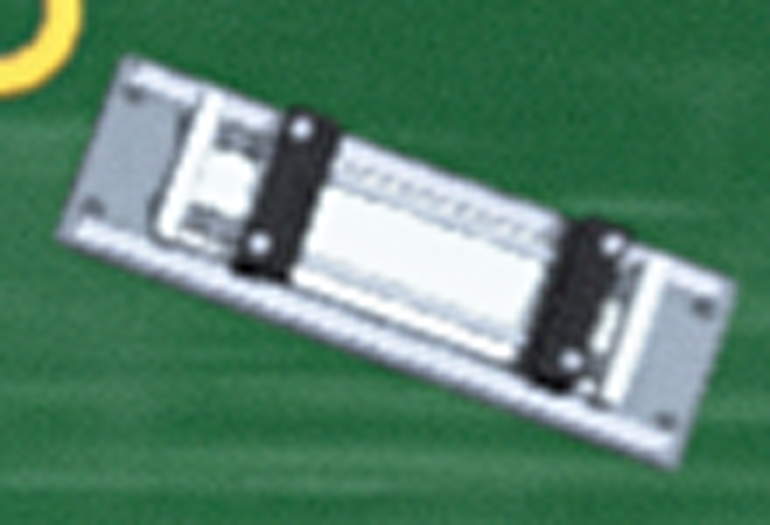

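```bash
cat > h.py <<'E'
import cv2,numpy as np
from scipy.optimize import least_squares
from cell import viewer
def proj(c,X):
    i=viewer.camera_info(c);R=np.array(i["R"],float);t=np.array(i["t"],float)
    p,_=cv2.projectPoints(np.atleast_2d(X).astype(float),cv2.Rodrigues(R)[0],t,np.array(i["camera_matrix"],float),np.array([i["k1"],0,0,0]))
    return p[:,0]
def ray(c,px,z):
    i=viewer.camera_info(c);R=np.array(i["R"],float);t=np.array(i["t"],float)
    u=cv2.undistortPoints(np.atleast_2d(px).astype(float)[:,None],np.array(i["camera_matrix"],float),np.array([i["k1"],0,0,0]))[:,0]
    d=np.c_[u,np.ones(len(u))]@R; C=-R.T@t
    return C+d*((z-C[2])/d[:,2])[:,None]
def fr(x,y,a,P):  # local -> world, y axis local at angle a
    c,s=np.cos(a),np.sin(a); P=np.atleast_2d(P)
    return np.c_[x+c*P[:,0]-s*P[:,1],y+s*P[:,0]+c*P[:,1],P[:,2]]
def box(x0,x1,y0,y1,z): return [[x0,y0,z],[x1,y0,z],[x1,y1,z],[x0,y1,z]]
E
cat > fit.py <<'E'
from h import *
def un(p,f,o): return (np.array(p,float)+.5)/f-.5+np.array(o)
bt=un([(112,178),(455,127),(482,320),(138,375)],8,(205,180))
bs=un([(165,118),(420,92),(495,447),(213,472)],8,(240,235))
ht=un([(128,58),(737,285),(680,465),(60,237)],7,(285,160))
hs=un([(262,538),(523,118),(62,478)],6.6,(220,138))
print("board top",ray("top",bt,4).round(1).tolist(),"side",ray("side",bs,4).round(1).tolist())
print("hold top",ray("top",ht,12).round(1).tolist(),"side",ray("side",hs,12).round(1).tolist())
# assign: find model corner order by trying
import itertools
def fit(cs,sx,sy,z,guess):
    M=np.array(box(-sx,sx,-sy,sy,z),float)
    out=[]
    W=[(c,px) for c,px in cs]
    as_=[]
    for c,px in W:
        q=proj(c,fr(*guess,M)); as_.append([int(np.argmin(np.linalg.norm(q-p,axis=1))) for p in px])
    print(as_)
    f=lambda v:np.concatenate([(proj(c,fr(*v,M))[a]-px).ravel() for (c,px),a in zip(W,as_)])
    for sel in ([0],[1],[0,1]):
        g=lambda v:np.concatenate([(proj(W[k][0],fr(*v,M))[as_[k]]-W[k][1]).ravel() for k in sel])
        r=least_squares(g,guess,x_scale=[1,1,.01]);print(sel,r.x.round(3),"rms",np.sqrt(np.mean(r.fun**2)).round(2))
    return r.x
fit([("top",bt),("side",bs)],32,55,4,[485,282,0.1])
fit([("top",ht),("side",hs)],37,120,12,[525,32,-0.34])
E
python3 fit.py
```

```text
board top [[505.9, 343.5, 4.0], [524.3, 235.2, 4.0], [462.8, 225.3, 4.0], [443.4, 333.1, 4.0]] side [[523.8, 233.4, 4.0], [462.1, 222.7, 4.0], [443.6, 331.3, 4.0], [506.3, 340.3, 4.0]]
hold top [[596.3, 131.0, 12.0], [516.7, -91.6, 12.0], [450.6, -69.6, 12.0], [529.6, 155.0, 12.0]] side [[530.4, 156.8, 12.0], [450.3, -67.3, 12.0], [595.6, 131.3, 12.0]]
[[2, 1, 0, 3], [1, 0, 3, 2]]
[0] [4.84102e+02 2.84244e+02 1.71000e-01] rms 0.2
[1] [4.83956e+02 2.81835e+02 1.63000e-01] rms 0.28
[0, 1] [4.83999e+02 2.82986e+02 1.66000e-01] rms 0.43
[[2, 1, 0, 3], [3, 0, 2]]
[0] [ 5.23367e+02  3.11690e+01 -3.40000e-01] rms 0.65
[1] [ 5.23779e+02  3.12790e+01 -3.36000e-01] rms 0.75
[0, 1] [ 5.23509e+02  3.12100e+01 -3.39000e-01] rms 0.7
```

```bash
cat > ov.py <<'E'
from h import *
import sys
x,y,a,s=map(float,sys.argv[1:5]); tag=sys.argv[5]
def draw(img,c,f,o,P,col,closed=True):
    q=((proj(c,P)-np.array(o)+.5)*f-.5)
    cv2.polylines(img,[np.round(q*8).astype(int)],closed,col,1,cv2.LINE_AA,3)
for c,src,f,o,sz in (("top","pics/top0.png",7,(285,160),(110,75)),("side","pics/side0.png",6.6,(220,138),(90,90))):
    im=cv2.imread(src)[o[1]:o[1]+sz[1],o[0]:o[0]+sz[0]]
    im=cv2.resize(im,None,fx=f,fy=f,interpolation=cv2.INTER_CUBIC)
    draw(im,c,f,o,fr(x,y,a,box(-37,37,-120,120,12)),(0,0,255))
    draw(im,c,f,o,fr(x,y,a,box(-37,37,-120,120,0)),(0,0,120))
    for sg in (1,-1):
        F=52*sg+s
        draw(im,c,f,o,fr(x,y,a,[[-30,F-5*sg,57],[30,F-5*sg,57]]),(0,255,255),False) # lip inner top
        draw(im,c,f,o,fr(x,y,a,[[-30,F-5*sg,51],[30,F-5*sg,51]]),(0,160,255),False)
        draw(im,c,f,o,fr(x,y,a,[[-30,F-10*sg,44],[30,F-10*sg,44]]),(255,0,255),False)
    cv2.imwrite(f"pics/ov_{c}_{tag}.png",im)
E
python3 ov.py 523.5 31.2 -0.339 0 a
```

```text
(no output)
```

View pics/ov_top_a.png

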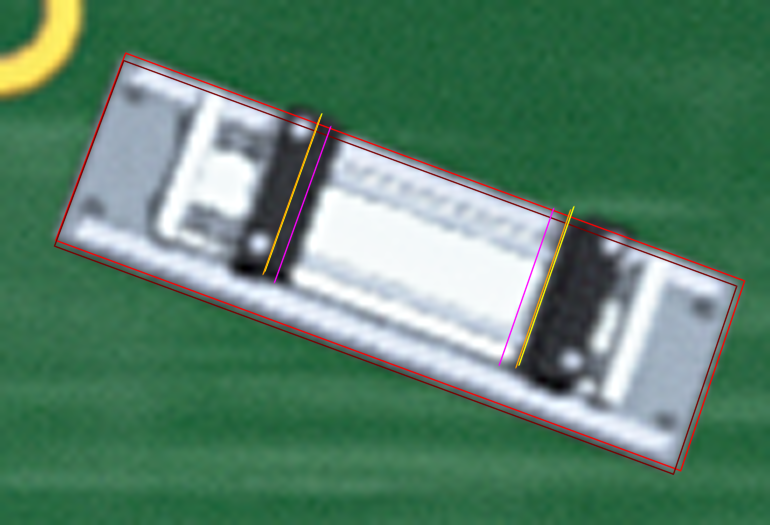

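View pics/ov_side_a.png

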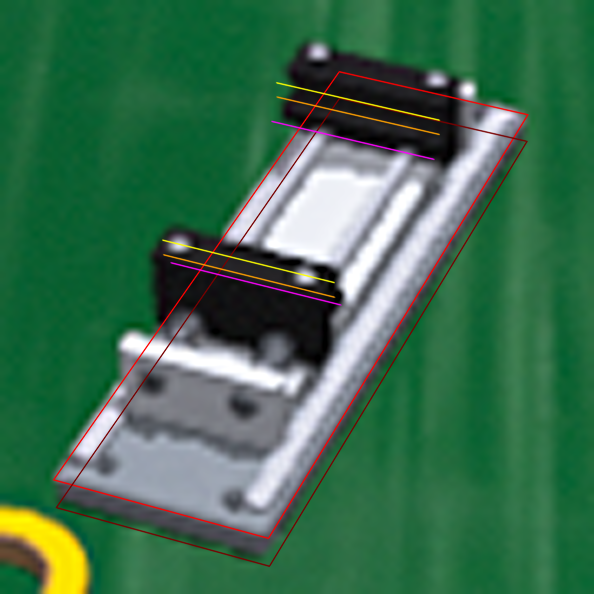

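```bash
sed -e 's/"top",\("pics[^)]*\)),(110,75)/"top",\1),(110,75)/' ov.py > /dev/null
cat > ov2.py <<'E'
from h import *
import sys
x,y,a,s=map(float,sys.argv[1:5]); tag=sys.argv[5]
W=[]
for c,src,f,o,sz in (("top","pics/top0.png",13,(314,170),(30,35)),("top","pics/top0.png",13,(353,185),(30,35)),("side","pics/side0.png",11,(258,140),(36,32)),("side","pics/side0.png",11,(236,168),(38,32))):
    im=cv2.imread(src)[o[1]:o[1]+sz[1],o[0]:o[0]+sz[0]]
    im=cv2.resize(im,None,fx=f,fy=f,interpolation=cv2.INTER_CUBIC)
    im=np.clip(im.astype(float)*1.0,0,255).astype(np.uint8)
    im=(255*(im/255.)**0.6).astype(np.uint8)
    im2=im.copy()
    for sg in (1,-1):
        F=52*sg+s
        for P,col in (([[-30,F-5*sg,57],[30,F-5*sg,57]],(0,255,255)),([[-30,F-5*sg,51],[30,F-5*sg,51]],(0,160,255)),([[-30,F-10*sg,44],[30,F-10*sg,44]],(255,0,255))):
            q=((proj(c,fr(x,y,a,P))-np.array(o)+.5)*f-.5)
            cv2.polylines(im2,[np.round(q*8).astype(int)],False,col,1,cv2.LINE_AA,3)
    W.append(cv2.copyMakeBorder(np.hstack([im,im2])if 0 else np.hstack([im[:380],im2[:380]]),0,0,0,0,0))
cv2.imwrite(f"pics/o2t_{tag}.png",np.hstack(W[:2])[:, :1600][:, :]) 
cv2.imwrite(f"pics/o2s_{tag}.png",W[2]);cv2.imwrite(f"pics/o2l_{tag}.png",W[3])
t=cv2.imread(f"pics/o2t_{tag}.png")
cv2.imwrite(f"pics/o2t1_{tag}.png",t[:,:780]);cv2.imwrite(f"pics/o2t2_{tag}.png",t[:,780:1560])
E
python3 ov2.py 523.5 31.2 -0.339 -5.5 a
```

```text
(no output)
```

View pics/o2t1_a.png

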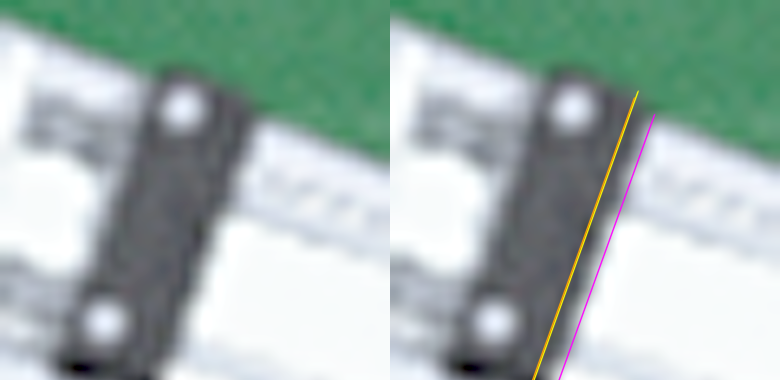

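View pics/o2t2_a.png

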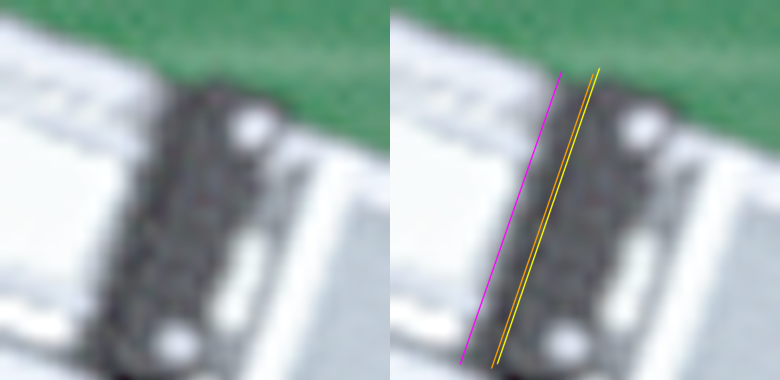

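View pics/o2s_a.png

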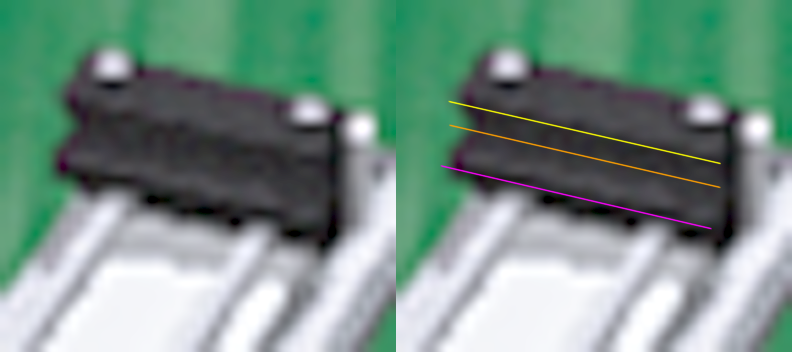

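View pics/o2l_a.png

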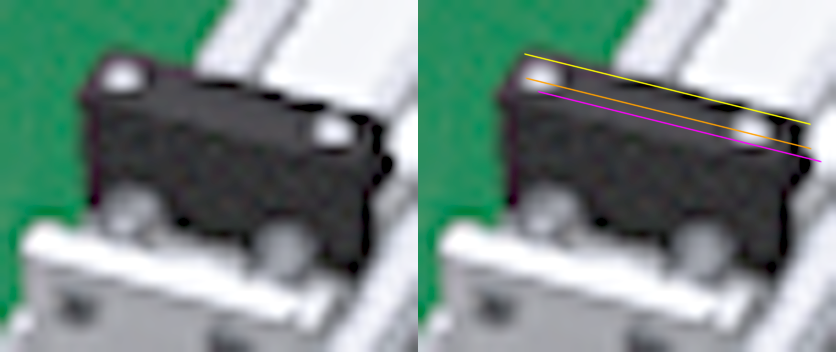

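```bash
cat > rect.py <<'E'
from h import *
x,y,a=523.5,31.2,-0.339
for c in("top","side"):
    im=cv2.imread(f"pics/{c}0.png"); 
    for z in (12,44,57):
        ys=np.arange(-135,135,.5);xs=np.arange(-55,55,.5)
        Y,X=np.meshgrid(ys,xs)
        q=proj(c,fr(x,y,a,np.c_[X.ravel(),Y.ravel(),np.full(X.size,z)])).astype(np.float32).reshape(*X.shape,2)
        w=cv2.remap(im,q[...,0],q[...,1],cv2.INTER_CUBIC)
        g=w.mean(2)
        if z==12:
            # edge rows: saturation(non-green) profile
            sat=(w.max(2).astype(int)-w.min(2))
            m=(xs>-200)
            for (n,sl) in (("y mid",(slice(60,160),slice(None))),):
                pr=sat[60:160].mean(0);print(c,"along y sat", [(ys[i],int(pr[i])) for i in list(range(10,50,4))+list(range(490,535,4))])
            for nm,s0,s1 in(("y-100..-60",70,150),("y60..110",390,490)):
                pr=sat[:,s0:s1].mean(1);print(c,nm,[(xs[i],int(pr[i])) for i in list(range(22,52,3))+list(range(170,205,3))])
        else:
            for nm,r in (("x-20",slice(60,80)),("x0",slice(100,120)),("x20",slice(140,160))):
                pr=g[r].mean(0);print(c,z,nm,"S",[(ys[i],int(pr[i])) for i in range(140,200,3)]);print("   L",[(ys[i],int(pr[i])) for i in range(330,400,3)])
        ww=cv2.resize(w,None,fx=1.45,fy=1.45)
        cv2.imwrite(f"pics/r_{c}{z}.png",ww)
E
python3 rect.py
```

```text
top along y sat [(np.float64(-130.0), 61), (np.float64(-128.0), 60), (np.float64(-126.0), 60), (np.float64(-124.0), 62), (np.float64(-122.0), 59), (np.float64(-120.0), 43), (np.float64(-118.0), 25), (np.float64(-116.0), 30), (np.float64(-114.0), 31), (np.float64(-112.0), 29), (np.float64(110.0), 29), (np.float64(112.0), 28), (np.float64(114.0), 29), (np.float64(116.0), 31), (np.float64(118.0), 29), (np.float64(120.0), 23), (np.float64(122.0), 38), (np.float64(124.0), 60), (np.float64(126.0), 63), (np.float64(128.0), 61), (np.float64(130.0), 60), (np.float64(132.0), 59)]
top y-100..-60 [(np.float64(-44.0), 64), (np.float64(-42.5), 64), (np.float64(-41.0), 56), (np.float64(-39.5), 38), (np.float64(-38.0), 20), (np.float64(-36.5), 22), (np.float64(-35.0), 27), (np.float64(-33.5), 28), (np.float64(-32.0), 23), (np.float64(-30.5), 18), (np.float64(30.0), 16), (np.float64(31.5), 18), (np.float64(33.0), 21), (np.float64(34.5), 22), (np.float64(36.0), 19), (np.float64(37.5), 26), (np.float64(39.0), 40), (np.float64(40.5), 53), (np.float64(42.0), 59), (np.float64(43.5), 61), (np.float64(45.0)
[... 14865 characters left out ...]
at64(-42.5), 28), (np.float64(-41.0), 28), (np.float64(-39.5), 30), (np.float64(-38.0), 33), (np.float64(-36.5), 35)]
   L [(np.float64(30.0), 49), (np.float64(31.5), 51), (np.float64(33.0), 51), (np.float64(34.5), 51), (np.float64(36.0), 50), (np.float64(37.5), 48), (np.float64(39.0), 42), (np.float64(40.5), 34), (np.float64(42.0), 35), (np.float64(43.5), 47), (np.float64(45.0), 69), (np.float64(46.5), 94), (np.float64(48.0), 106), (np.float64(49.5), 87), (np.float64(51.0), 50), (np.float64(52.5), 28), (np.float64(54.0), 27), (np.float64(55.5), 22), (np.float64(57.0), 16), (np.float64(58.5), 15), (np.float64(60.0), 15), (np.float64(61.5), 15), (np.float64(63.0), 16), (np.float64(64.5), 17)]
```

```bash
cat > m.py <<'E'
from h import *
from scipy.spatial.transform import Rotation as Ro
from cell import robot,grip,kin
A=-0.341
hx=np.array([np.cos(A),np.sin(A),0]); hy=np.array([-np.sin(A),np.cos(A),0]); ez=np.array([0,0,1.])
C0=np.array([523.5,31.2,0])-0.4*hx-5.2*hy   # carriage centre
TZ=14.0
def down(a,flip):
    ty=np.array([np.cos(a),np.sin(a),0])*(-1 if flip else 1); tx=-ez
    return np.c_[tx,ty,np.cross(tx,ty)]
def pose(yl,zl,th,dx=0,dy=0,flip=False):
    """tcp pos/rotvec so that lead(+y) bottom edge is at local y=yl,z=zl with tilt th; dy: tcp offset from board centre along board y"""
    by=np.cos(th)*hy-np.sin(th)*ez; bn=np.sin(th)*hy+np.cos(th)*ez
    p=C0+dx*hx+yl*hy+zl*ez-55*by+dy*by+TZ*bn
    R=Ro.from_rotvec(-th*hx).as_matrix()@down(A,flip)
    return p,Ro.from_matrix(R).as_rotvec()
E
python3 - <<'E'
from m import *
o=robot.observe();print(o["t"],Ro.from_rotvec(o["tcp_rot"]).as_matrix().round(2).tolist())
for f in(0,1):
    r=Ro.from_matrix(down(.167,f)).as_rotvec()
    for z in(120,14):
        q=kin.ik([484,283,z],r);print(f,z,None if q is None else np.round(q,2))
    for a in((40,100,.21),(40,45,.21),(65,44,0),(58,44,0)):
        q=kin.ik(*pose(*a,flip=f));print(f,a,None if q is None else np.round(q,2))
E
```

```text
0.9 [[-0.0, 0.37, -0.93], [-0.0, -0.93, -0.37], [-1.0, 0.0, 0.0]]
0 120 [ 0.2   0.74 -1.09  1.85  0.76  1.04 -1.05]
0 14 [ 0.1   0.86 -0.94  1.9   0.91  0.89 -1.15]
0 (40, 100, 0.21) [ 0.25  0.5  -0.58  1.91  0.52  1.01 -0.96]
0 (40, 45, 0.21) [ 0.19  0.57 -0.51  1.94  0.57  0.91 -1.01]
0 (65, 44, 0) [ 0.27  0.55 -0.5   1.99  0.39  0.7  -0.82]
0 (58, 44, 0) [ 0.28  0.54 -0.49  2.    0.39  0.69 -0.8 ]
1 120 [ 0.29  0.93 -1.33  1.85  0.98  1.21  1.95]
1 14 [ 0.28  1.19 -1.34  1.89  1.27  1.25  1.8 ]
1 (40, 100, 0.21) [ 0.69  0.91 -1.33  1.88  1.02  1.4   1.8 ]
1 (40, 45, 0.21) [ 0.68  1.05 -1.33  1.91  1.16  1.41  1.71]
1 (65, 44, 0) [ 0.78  1.04 -1.33  1.96  1.13  1.18  1.77]
1 (58, 44, 0) [ 0.8   1.03 -1.33  1.97  1.13  1.18  1.78]
```

Run:
```python
from m import *
o=robot.observe();p=o["tcp_pos"];R=Ro.from_rotvec(o["tcp_rot"])
for d in(.05,.3):
    r=Ro.from_euler("z",d);print(np.round(kin.ik(r.apply(p),(r*R).as_rotvec())-o["joints"],3))
print([n for n in dir(kin) if n[0]!="_"],[n for n in dir(robot) if n[0]!="_"])
p2=p*np.array([500/650,500/650,1]);p2[2]=380
print(kin.ik(p2,o["tcp_rot"]))
```

```text
[-0.037  0.001 -0.018 -0.001  0.009  0.    -0.008]
[-0.22   0.006 -0.11  -0.006  0.057  0.004 -0.045]
['ik'] ['IKError', 'goto_joints', 'hold', 'job_done', 'movep', 'observe', 'servo_line']
[ 1.15196388  0.07935847 -0.02345651  1.73750887  0.00194606  1.32474141
 -0.06891997]
```

Run:
```python
from m import *
robot.goto_joints([1.0,.08,0,1.74,0,1.32,-.05])
print(robot.observe()["t"])
robot.goto_joints([-0.5,.2,0,1.74,0,1.32,-.05])
o=robot.observe();print(o["t"],o["tcp_pos"].round(1),Ro.from_rotvec(o["tcp_rot"]).as_matrix().round(2).tolist(),o["contact_force"])
for f in(0,1):
    r=Ro.from_matrix(down(.167,f)).as_rotvec()
    for z in(120,14):
        q=kin.ik([484,283,z],r);print(f,z,None if q is None else np.round(q,2))
```

```text
1.825
4.275 [459.8 211.7 318.3] [[-0.1, 0.9, 0.43], [-0.06, 0.43, -0.9], [-0.99, -0.12, 0.01]] [ 0.72432556 -0.75025181  0.25075547]
0 120 [-0.59  0.44  0.    1.9  -0.    0.8  -0.42]
0 14 [-0.59  0.6   0.    1.94 -0.    0.6  -0.42]
1 120 [-0.25  0.48 -0.43  1.88  0.26  0.84  2.49]
1 14 [-0.27  0.65 -0.41  1.92  0.41  0.65  2.38]
```

```bash
python3 - <<'E'
from m import *
r=Ro.from_matrix(down(.167,0)).as_rotvec()
robot.movep([484,283,110],r)
robot.servo_line([484,283,14],feed=100)
for c in("top","side"): cv2.imwrite(f"pics/{c}1.png",viewer.read_camera(c)[:,:,::-1])
o=robot.observe();print(o["t"],o["tcp_pos"].round(2),o["contact_force"].round(2))
grip(0.05,45)
o=robot.observe();print(o["t"],o["grip_width"],o["tcp_pos"].round(2),o["contact_force"].round(2))
E
python3 -c "
import cv2,numpy as np
a=cv2.resize(cv2.imread('pics/top1.png')[150:270,180:320],None,fx=2.8,fy=2.8);b=cv2.resize(cv2.imread('pics/side1.png')[200:320,200:340],None,fx=2.8,fy=2.8)
cv2.imwrite('pics/g1.png',np.hstack([a,b]))"
```

```text
6.3667 [484.49 283.36  14.73] [-0.66 -0.6  -0.06]
7.45 0.21246440410566192 [484.01 283.02  13.98] [-0.01  0.    0.09]
```

View pics/g1.png

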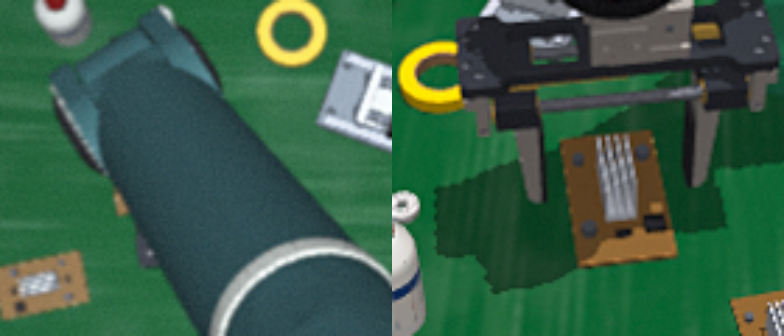

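Run:
```python
from m import *
robot.servo_line([484,283,110],feed=120)
p,r=pose(36,100,.21)
robot.movep(p,r)
p,r=pose(36,58,.21)
robot.servo_line(p,feed=80,rotation=r); robot.hold(.4)
cv2.imwrite("pics/side2.png",viewer.read_camera("side")[:,:,::-1]);cv2.imwrite("pics/top2.png",viewer.read_camera("top")[:,:,::-1])
o=robot.observe();print(o["t"],o["grip_width"],(o["tcp_pos"]-p).round(2),o["contact_force"].round(2),o["joints"].round(2))
B=lambda pts:np.array(pts)
# predicted board wire overlay
th=.21;by=np.cos(th)*hy-np.sin(th)*ez; bn=np.sin(th)*hy+np.cos(th)*ez
c=o["tcp_pos"]-TZ*bn
f=6;off=(205,120)
im=cv2.resize(cv2.imread("pics/side2.png")[120:220,205:325],None,fx=f,fy=f,interpolation=cv2.INTER_CUBIC); im0=im.copy()
for z in(0,4):
    P=[c+sx*32*hx+sy*55*by+z*bn for sx,sy in((-1,-1),(1,-1),(1,1),(-1,1))]
    q=(proj("side",P)-off+.5)*f-.5
    cv2.polylines(im,[np.round(q*8).astype(int)],True,(0,0,255) if z else (255,0,255),1,cv2.LINE_AA,3)
cv2.imwrite("pics/g2.png",im);cv2.imwrite("pics/g2r.png",im0)
```

```text
10.625 0.21231860958845428 [ 0.02 -0.02  0.13] [ 0.81 -0.23 -2.  ] [-0.41  0.49  0.26  1.98  0.08  0.8  -0.58]
```

View pics/g2.png

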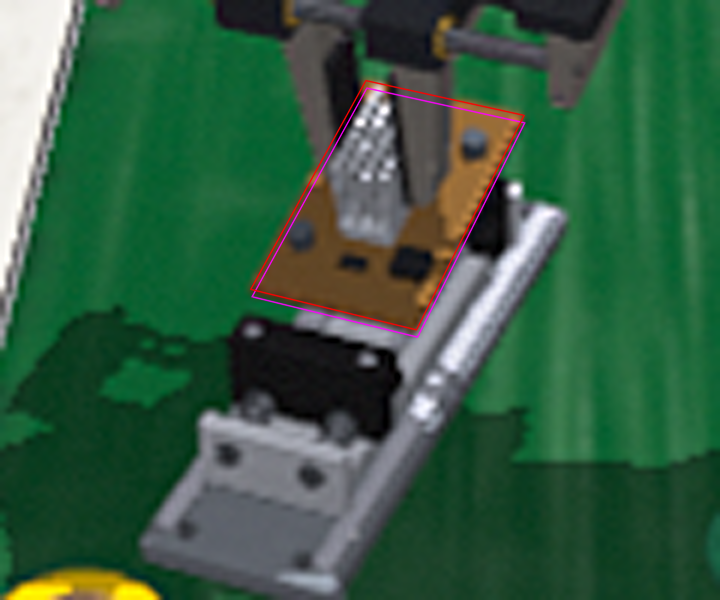

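View pics/g2r.png

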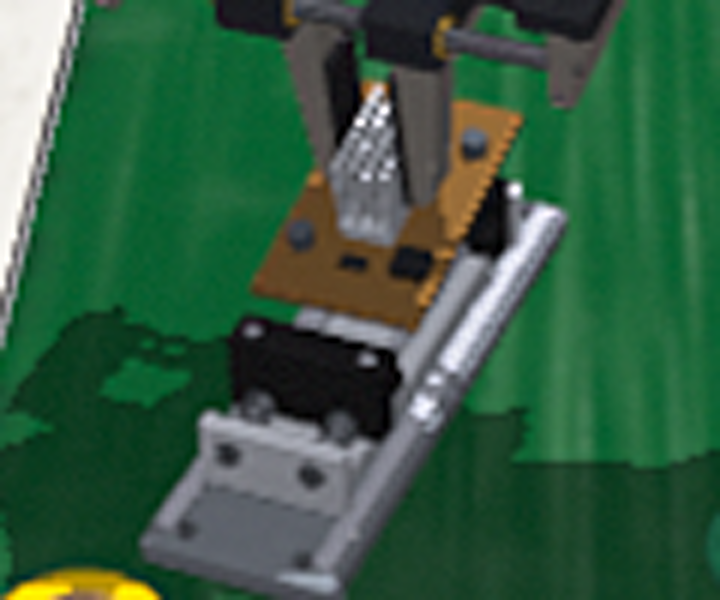

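View pics/top2.png

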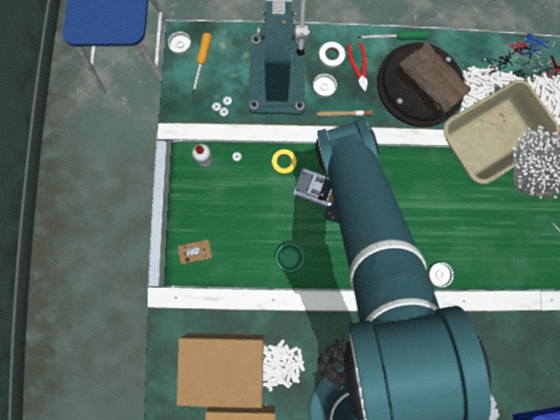

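Run:
```python
from m import *
im={c:cv2.imread(f"pics/{c}0.png") for c in("top","side")}
ims={"top":im["top"],"side":im["side"]}
xs=np.arange(-45,45,.5)
def prof(c,yr,z):
    out=[]
    for yv in yr:
        P=C0+xs[:,None]*hx+yv*hy+z*ez
        q=proj(c,P).astype(np.float32)[None]
        out.append(cv2.remap(ims[c],q[...,0],q[...,1],cv2.INTER_CUBIC)[0].astype(float).mean(1))
    return np.mean(out,0)
for c in("top","side"):
    for nm,yr in(("L",np.arange(48.5,58,1)),("S",-np.arange(48.5,58,1))):
        p=prof(c,yr,57); print(c,nm,57,list(zip(xs[12:40:2],p[12:40:2].astype(int))),list(zip(xs[140:172:2],p[140:172:2].astype(int))))
P=C0+np.array([[0,0,0]]);print(C0)
# big zoom, gamma, with jaw top-lip outlines & ledge
f=12
for c,nm,ctr in(("top","L",1),("top","S",-1),("side","L",1),("side","S",-1)):
    q0=proj(c,C0+52*ctr*hy+52*ez)[0].round().astype(int); o=q0-16
    i=cv2.resize(im[c][o[1]:o[1]+33,o[0]:o[0]+33],None,fx=f,fy=f,interpolation=cv2.INTER_CUBIC)
    i=(255*(i/255.)**.5).astype(np.uint8);j=i.copy()
    for yv,z,col in((47,57,(0,255,255)),(42,44,(255,0,255)),(47,51,(0,160,255))):
        q=(proj(c,[C0+s*30*hx+ctr*yv*hy+z*ez for s in(-1,1)])-o+.5)*f-.5
        cv2.polylines(j,[np.round(q*8).astype(int)],False,col,1,cv2.LINE_AA,3)
    cv2.imwrite(f"pics/q_{c}{nm}.png",np.hstack([i,j]))
```

```text
top L 57 [(np.float64(-39.0), np.int64(234)), (np.float64(-38.0), np.int64(241)), (np.float64(-37.0), np.int64(238)), (np.float64(-36.0), np.int64(221)), (np.float64(-35.0), np.int64(189)), (np.float64(-34.0), np.int64(149)), (np.float64(-33.0), np.int64(106)), (np.float64(-32.0), np.int64(66)), (np.float64(-31.0), np.int64(37)), (np.float64(-30.0), np.int64(24)), (np.float64(-29.0), np.int64(25)), (np.float64(-28.0), np.int64(35)), (np.float64(-27.0), np.int64(46)), (np.float64(-26.0), np.int64(56))] [(np.float64(25.0), np.int64(100)), (np.float64(26.0), np.int64(82)), (np.float64(27.0), np.int64(69)), (np.float64(28.0), np.int64(60)), (np.float64(29.0), np.int64(56)), (np.float64(30.0), np.int64(56)), (np.float64(31.0), np.int64(57)), (np.float64(32.0), np.int64(60)), (np.float64(33.0), np.int64(63)), (np.float64(34.0), np.int64(65)), (np.float64(35.0), np.int64(66)), (np.float64(36.0), np.int64(66)), (np.float64(37.0), np.int64(65)), (np.float64(38.0), np.int64(65)), (np.float64(39.0), np.int64(65)), (np.float64(40.0), np.int64(65))]
top S 57 [(np.float64(-39.0), np.int64(240)), (
[... 2449 characters left out ...]
t64(14)), (np.float64(-28.0), np.int64(17)), (np.float64(-27.0), np.int64(24)), (np.float64(-26.0), np.int64(30))] [(np.float64(25.0), np.int64(28)), (np.float64(26.0), np.int64(28)), (np.float64(27.0), np.int64(27)), (np.float64(28.0), np.int64(29)), (np.float64(29.0), np.int64(34)), (np.float64(30.0), np.int64(43)), (np.float64(31.0), np.int64(51)), (np.float64(32.0), np.int64(57)), (np.float64(33.0), np.int64(60)), (np.float64(34.0), np.int64(62)), (np.float64(35.0), np.int64(62)), (np.float64(36.0), np.int64(63)), (np.float64(37.0), np.int64(63)), (np.float64(38.0), np.int64(63)), (np.float64(39.0), np.int64(63)), (np.float64(40.0), np.int64(62))]
[521.38399738  26.43318419   0.        ]
```

View pics/q_topL.png

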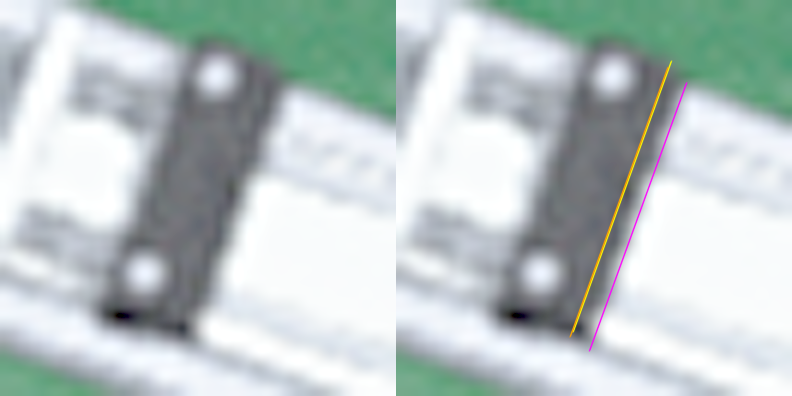

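View pics/q_topS.png

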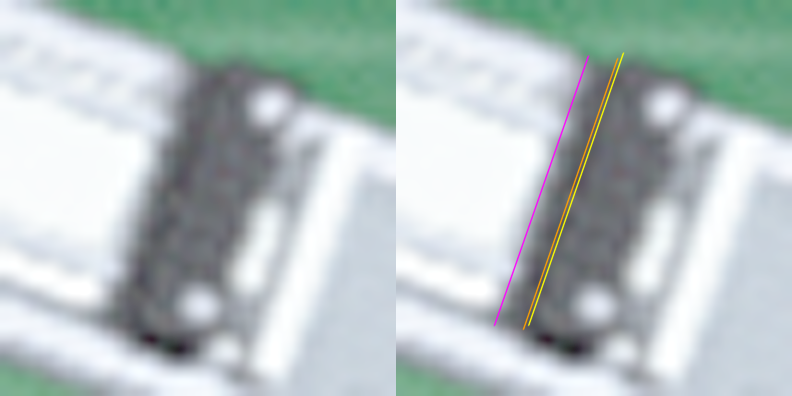

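View pics/q_sideS.png

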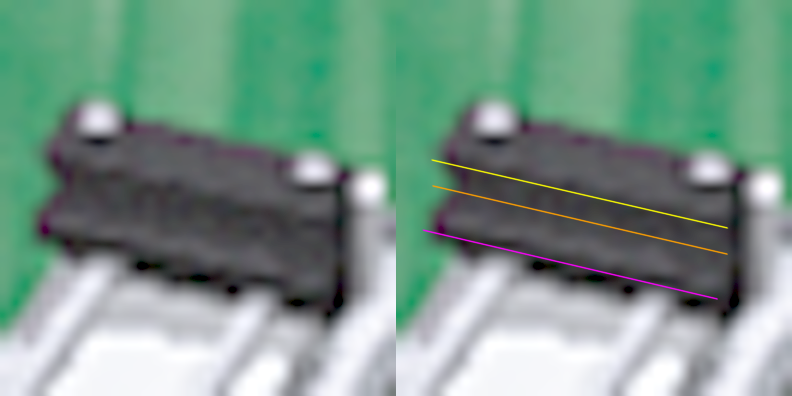

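View pics/q_sideL.png

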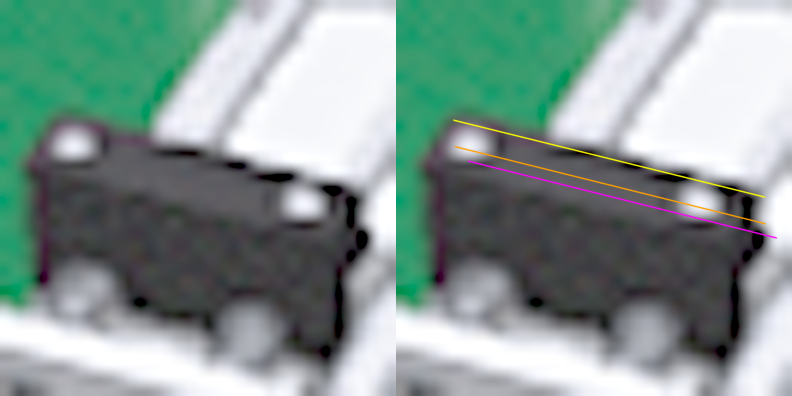

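Run:
```python
from m import *
f=12
D={("top",1):[(215,75),(145,272)],("top",-1):[(268,105),(198,305)],("side",1):[(75,143),(305,203)],("side",-1):[(100,120),(315,170)]}
D2=[]
for (c,ctr),pts in D.items():
    o=proj(c,C0+52*ctr*hy+52*ez)[0].round().astype(int)-16
    px=(np.array(pts)+.5)/f-.5+o
    W=ray(c,px,58)-C0
    print(c,ctr,[(round(w@hx,1),round(w@hy,1)) for w in W],"mid",np.round((W.mean(0)@hx,W.mean(0)@hy),1))
```

```text
top 1 [(np.float64(22.5), np.float64(57.5)), (np.float64(-20.9), np.float64(57.2))] mid [ 0.8 57.4]
top -1 [(np.float64(22.4), np.float64(-58.3)), (np.float64(-21.6), np.float64(-58.1))] mid [  0.4 -58.2]
side 1 [(np.float64(23.6), np.float64(53.1)), (np.float64(-20.8), np.float64(53.9))] mid [ 1.4 53.5]
side -1 [(np.float64(23.0), np.float64(-62.2)), (np.float64(-21.1), np.float64(-61.9))] mid [  1.  -62.1]
```

```bash
sed -i 's/^TZ=/C0=C0+0.9*hx-1.5*hy\nTZ=/' m.py
python3 - <<'E'
from m import *
def go(*a,feed=30,h=.15):
    p,r=pose(*a); robot.servo_line(p,feed=feed,rotation=r); robot.hold(h)
    o=robot.observe();d=o["tcp_pos"]-p;F=o["contact_force"]
    print(a,round(o["t"],2),"err",np.round([d@hx,d@hy,d[2]],2),"F xyz",np.round([F@hx,F@hy,F[2]],2),"M",o["wrist_torque"].round(2)); return o,F@hy,F[2]
th=.21
go(35,58,th,feed=60,h=.3)
go(35,45.2,th,feed=40,h=.3)
b=None
for y in(39,42,45,48):
    o,fy,fz=go(y,45.2,th,feed=30)
    if b is None:b=(fy,fz)
    if abs(fy-b[0])>3 or abs(fz-b[1])>3: break
cv2.imwrite("pics/side3.png",viewer.read_camera("side")[:,:,::-1])
a=cv2.imread("pics/side3.png")[120:220,205:325];cv2.imwrite("pics/g3.png",cv2.resize(a,None,fx=6,fy=6,interpolation=cv2.INTER_CUBIC))
E
```

```text
(35, 58, 0.21) 11.18 err [-0.    0.05 -0.02] F xyz [-0.45 -0.26 -1.21] M [ 0.15 -0.16 -0.01]
(35, 45.2, 0.21) 11.94 err [0.12 0.08 0.16] F xyz [-0.23  0.24 -2.51] M [ 0.26 -0.21 -0.02]
(39, 45.2, 0.21) 12.38 err [-0.01 -0.01 -0.  ] F xyz [-0.15 -0.4  -1.08] M [ 0.24 -0.16  0.02]
(42, 45.2, 0.21) 12.78 err [-0.02 -0.02 -0.02] F xyz [-0.11  0.17 -1.88] M [ 0.25 -0.15  0.01]
(45, 45.2, 0.21) 13.18 err [-0.   -0.01  0.01] F xyz [-0.53  0.32 -2.77] M [ 0.22 -0.17 -0.03]
(48, 45.2, 0.21) 13.57 err [-0.04 -0.03 -0.01] F xyz [ 0.86 -0.11 -1.14] M [ 0.22 -0.19  0.01]
```

View pics/g3.png

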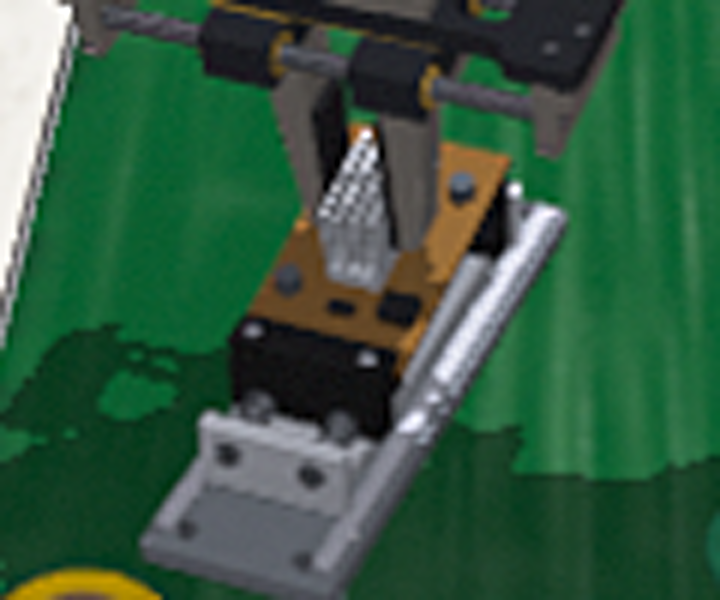

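```bash
cat >> m.py <<'E'
def go(*a,feed=30,h=.1,n=4):
    p,r=pose(*a); robot.servo_line(p,feed=feed,rotation=r); robot.hold(h)
    Fs=[]
    for _ in range(n):
        robot.hold(.02);o=robot.observe();Fs.append(o["contact_force"])
    F=np.mean(Fs,0);d=o["tcp_pos"]-p
    print(np.round(a,2),round(o["t"],2),"err",np.round([d@hx,d@hy,d[2]],2),"F",np.round([F@hx,F@hy,F[2]],2),"M",np.round(np.array(o["wrist_torque"]),2)); return F@hy,F[2]
E
python3 - <<'E'
from m import *
for y in(49,50.5,52,53.5,55,56.5):
    fy,fz=go(y,45.2,.21,feed=20)
    if abs(fy)>2.5 or abs(fz+1.8)>2.5: break
E
```

```text
[49.   45.2   0.21] 14.04 err [-0.01 -0.01  0.01] F [-0.23  0.04 -1.56] M [ 0.26 -0.11 -0.01]
[50.5  45.2   0.21] 14.46 err [-0.05 -0.44 -0.01] F [ 0.27 -2.31 -0.97] M [-0.24  0.08  0.01]
[52.   45.2   0.21] 14.88 err [-0.01 -0.15 -0.  ] F [ 0.19 -3.64 -1.22] M [-0.55  0.15 -0.02]
```

Run:
```python
from m import *
for y in(55,58,60):
    fy,fz=go(y,45.2,.21,feed=20)
    if fy<-9.2 or abs(fz+1.5)>4: break
cv2.imwrite("pics/side4.png",viewer.read_camera("side")[:,:,::-1])
a=cv2.imread("pics/side4.png")[130:200,225:305];cv2.imwrite("pics/g4.png",cv2.resize(a,None,fx=8,fy=8,interpolation=cv2.INTER_CUBIC))
```

```text
[55.   45.2   0.21] 15.34 err [-0.03 -0.31  0.01] F [ 0.64 -4.6  -0.02] M [-0.9   0.26 -0.01]
[58.   45.2   0.21] 15.81 err [-0.03 -0.9   0.03] F [ 0.24 -6.46  0.51] M [-1.27  0.36  0.01]
[60.   45.2   0.21] 16.23 err [-0.05 -1.37  0.06] F [-0.24 -7.38  1.24] M [-1.47  0.4   0.02]
```

View pics/g4.png

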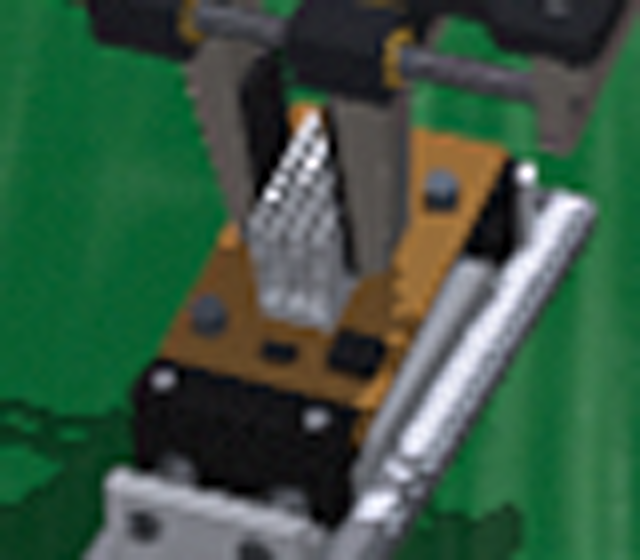

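```bash
cat > ov4.py <<'E'
from m import *
import sys
def ov(src,out,tcp,th,d_long,off,sz,f,dyj=-2.9,ds=0,gamma=.6):
    im=cv2.resize(cv2.imread(src)[off[1]:off[1]+sz[1],off[0]:off[0]+sz[0]],None,fx=f,fy=f,interpolation=cv2.INTER_CUBIC)
    im=(255*(im/255.)**gamma).astype(np.uint8);j=im.copy()
    by=np.cos(th)*hy-np.sin(th)*ez; bn=np.sin(th)*hy+np.cos(th)*ez
    c=tcp-TZ*bn
    def L(P,col,cl):
        q=(proj("side",P)-np.array(off)+.5)*f-.5
        cv2.polylines(j,[np.round(q*8).astype(int)],cl,col,1,cv2.LINE_AA,3)
    L([c+sx*32*hx+sy*55*by+4*bn for sx,sy in((-1,-1),(1,-1),(1,1),(-1,1))],(0,0,255),True)
    for s,dd in((1,d_long),(-1,ds)):
        F=s*(52+dd)+dyj
        L([C0+sx*30*hx+(F+sy*s)*hy+57*ez for sx,sy in((-1,-5),(1,-5),(1,7.5),(-1,7.5))],(0,255,255),True)
    cv2.imwrite(out,np.hstack([im,j]))
E
python3 - <<'E'
from ov4 import *
o=robot.observe()
ov("pics/side4.png","pics/g4o.png",o["tcp_pos"],.21,9.3,(238,130),(56,75),7)
E
```

```text
(no output)
```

View pics/g4o.png

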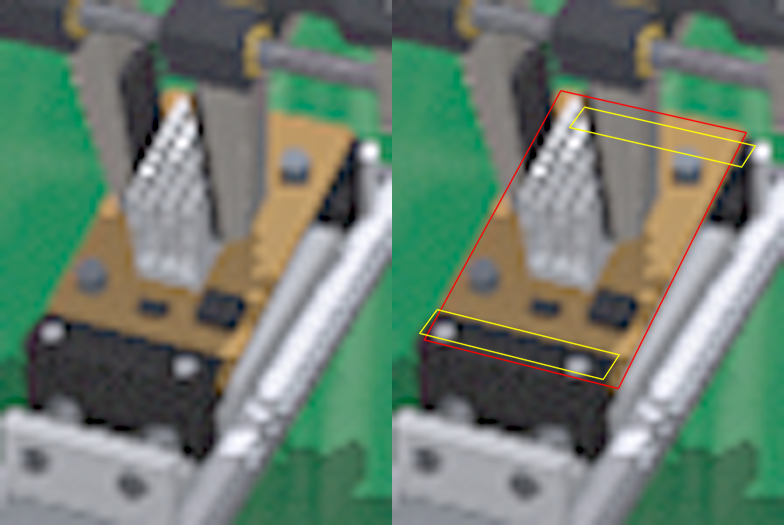

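Run:
```python
from m import *
fy,fz=go(62.5,45.2,.21,feed=20,h=.2)
y=62.5
for _ in range(3):
    if fy>-9.0:
        y+=min(1.2,(9.4+fy)/.6); fy,fz=go(y,45.2,.21,feed=15,h=.2)
print("y",y)
```

```text
[62.5  45.2   0.21] 16.82 err [-0.05 -1.99  0.09] F [ 0.01 -7.91  1.54] M [-1.74  0.54 -0.02]
[63.7  45.2   0.21] 17.33 err [-0.1  -2.26  0.11] F [ 0.31 -8.21  1.68] M [-1.85  0.6   0.01]
[64.9  45.2   0.21] 17.85 err [-0.07 -2.54  0.13] F [-0.06 -8.99  2.36] M [-1.99  0.57  0.  ]
[65.58 45.2   0.21] 18.37 err [-0.07 -2.73  0.12] F [ 0.26 -9.41  2.07] M [-2.04  0.66 -0.  ]
y 65.57973190220031
```

Run:
```python
from m import *
y=65.6
for th,z in((.17,45.2),(.135,45.2),(.10,45)):
    fy,fz=go(y,z,th,feed=20,h=.15)
    if fy<-10.2: y-=.6
    if fy>-9: y+=.6
    if fz>8: print("stop");break
cv2.imwrite("pics/side5.png",viewer.read_camera("side")[:,:,::-1])
from ov4 import ov
ov("pics/side5.png","pics/g5.png",robot.observe()["tcp_pos"],th,12.7,(238,130),(56,75),7)
```

```text
[65.6  45.2   0.17] 18.85 err [-0.06 -2.69  0.07] F [ 0.01 -9.4   1.93] M [-2.09  0.63 -0.03]
[65.6  45.2   0.14] 19.32 err [-0.08 -2.62  0.  ] F [ 0.46 -9.68  1.42] M [-2.08  0.66  0.01]
[65.6 45.   0.1] 19.79 err [-0.01 -2.56 -0.02] F [ 0.13 -9.97  1.02] M [-2.11  0.7   0.01]
```

View pics/g5.png

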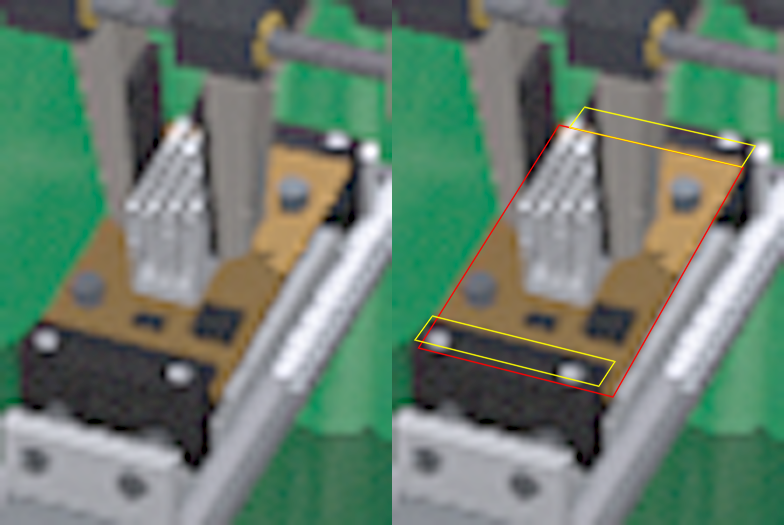

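Run:
```python
from m import *
y=65.3
for th,z in((.07,45),(.045,44.9),(.02,44.8),(0,44.7)):
    fy,fz=go(y,z,th,feed=15,h=.15)
    if fy<-9.9: y-=.5
    if fy>-9: y+=.4
    if fz>6: print("stop");break
cv2.imwrite("pics/side6.png",viewer.read_camera("side")[:,:,::-1])
from ov4 import ov
ov("pics/side6.png","pics/g6.png",robot.observe()["tcp_pos"],th,12.7,(238,130),(56,75),7)
```

```text
[65.3  45.    0.07] 20.33 err [-0.01 -2.43 -0.06] F [ 0.29 -9.49  1.73] M [-2.09  0.7  -0.01]
[6.53e+01 4.49e+01 4.00e-02] 20.8 err [-0.   -2.34 -0.1 ] F [-0.51 -9.24  1.4 ] M [-2.03  0.7  -0.04]
[6.53e+01 4.48e+01 2.00e-02] 21.27 err [ 0.04 -2.3  -0.11] F [-0.6  -9.45  0.78] M [-2.03  0.73  0.01]
[65.3 44.7  0. ] 21.73 err [ 0.05 -2.23 -0.14] F [ 0.06 -9.23  1.25] M [-2.05  0.69 -0.03]
```

View pics/g6.png

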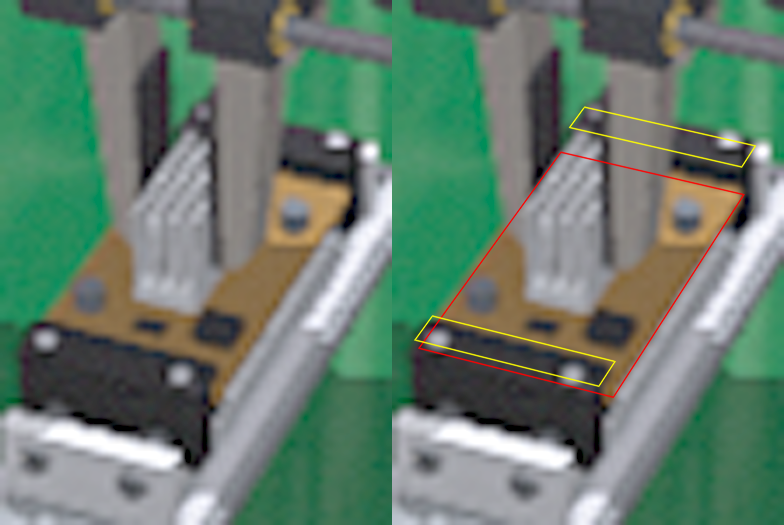

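Run:
```python
from m import *
o=robot.observe();R=Ro.from_rotvec(o["tcp_rot"]).as_matrix()
e=Ro.from_matrix(R@down(A,0).T).as_rotvec();print("rot err about hx,hy,z",e@hx,e@hy,e[2],o["joints"].round(2), np.round(o["tcp_pos"],1))
```

```text
rot err about hx,hy,z -0.00241115461823575 0.0006565644037959353 -0.0013886644516915207 [-0.23  0.48  0.13  2.02 -0.1   0.64 -0.38] [524.5  32.3  58.6]
```

Run:
```python
from m import *
y=65.3
for th in(-.015,-.03):
    fy,fz=go(y,44.6-55*np.sin(th),th,feed=15,h=.2)
    if fz>5.5: print("stop");break
cv2.imwrite("pics/side7.png",viewer.read_camera("side")[:,:,::-1])
from ov4 import ov
ov("pics/side7.png","pics/g7.png",robot.observe()["tcp_pos"],th,12.7,(238,130),(56,75),7)
```

```text
[ 6.530e+01  4.542e+01 -2.000e-02] 22.3 err [-0.02 -2.32 -0.4 ] F [ 0.15 -8.82 -0.11] M [-2.41  0.66 -0.01]
[ 6.530e+01  4.625e+01 -3.000e-02] 22.82 err [ 0.02 -2.09 -0.36] F [ 0.34 -8.13 -1.1 ] M [-2.33  0.79 -0.  ]
```

View pics/g7.png

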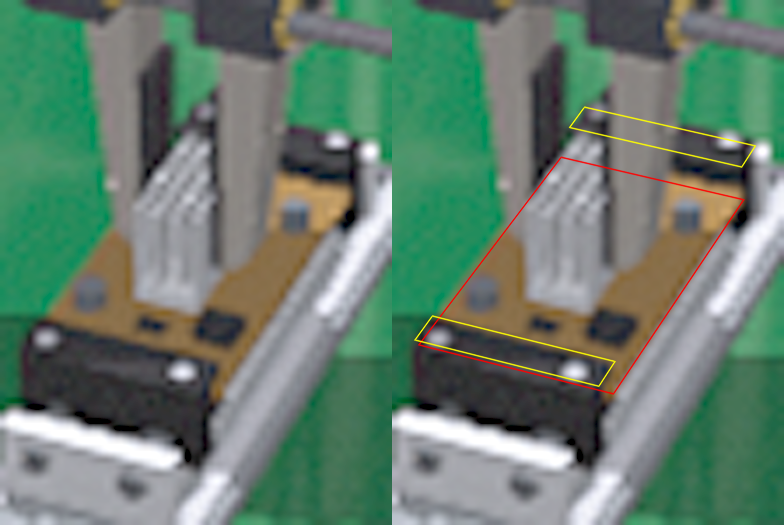

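Run:
```python
from m import *
for pts in ([(352,184),(278,172)],):
    px=(np.array(pts)+.5)/7-.5+np.array((238,130))
    for z in(48,50,52,54):
        W=ray("side",px,z)-C0;print(z,[(round(w@hx,1),round(w@hy,1)) for w in W])
a=cv2.imread("pics/side7.png")[145:175,262:298];cv2.imwrite("pics/g7z.png",cv2.resize((255*(a/255.)**.5).astype(np.uint8),None,fx=20,fy=20,interpolation=cv2.INTER_CUBIC))
```

```text
48 [(np.float64(-29.9), np.float64(-52.9)), (np.float64(-5.2), np.float64(-50.3))]
50 [(np.float64(-30.9), np.float64(-50.3)), (np.float64(-6.2), np.float64(-47.7))]
52 [(np.float64(-31.8), np.float64(-47.7)), (np.float64(-7.3), np.float64(-45.1))]
54 [(np.float64(-32.8), np.float64(-45.2)), (np.float64(-8.3), np.float64(-42.6))]
```

View pics/g7z.png

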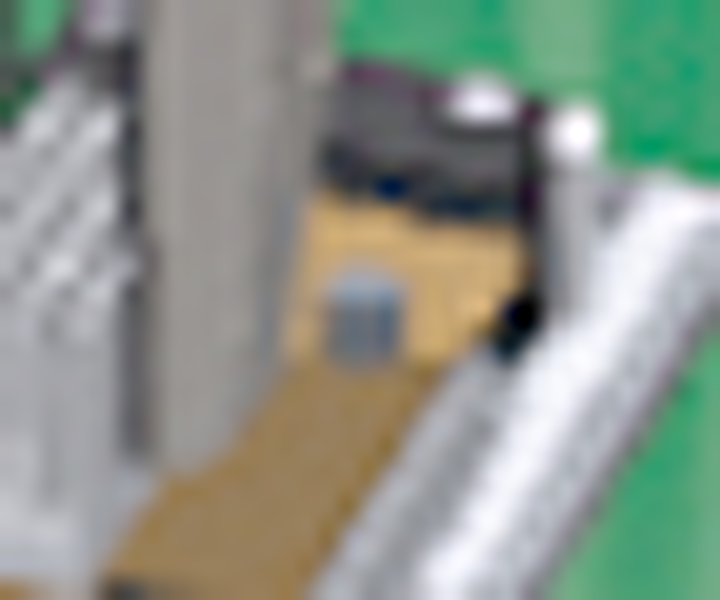

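Run:
```python
from m import *
th=-.03;y=65.3
for zc in(44.0,43.4,42.8):
    fy,fz=go(y,zc-55*np.sin(th),th,feed=15,h=.2)
    if fz>3.5: print("stop");break
cv2.imwrite("pics/side8.png",viewer.read_camera("side")[:,:,::-1])
from ov4 import ov
ov("pics/side8.png","pics/g8.png",robot.observe()["tcp_pos"],th,12.7,(238,130),(56,75),7)
a=cv2.imread("pics/side8.png")[145:175,262:298];cv2.imwrite("pics/g8z.png",cv2.resize((255*(a/255.)**.5).astype(np.uint8),None,fx=20,fy=20,interpolation=cv2.INTER_CUBIC))
```

```text
[ 6.530e+01  4.565e+01 -3.000e-02] 23.38 err [ 0.03 -2.07  0.15] F [-1.37 -9.39  4.53] M [-2.35  1.13  0.01]
stop
```

View pics/g8.png

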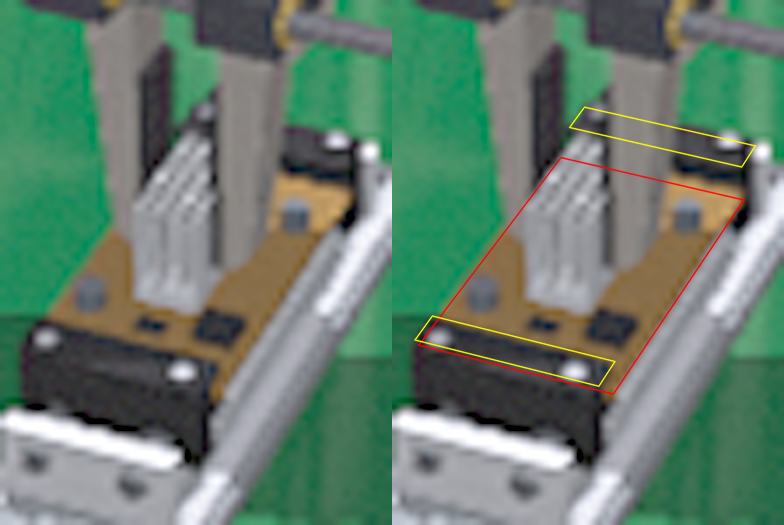

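View pics/g8z.png

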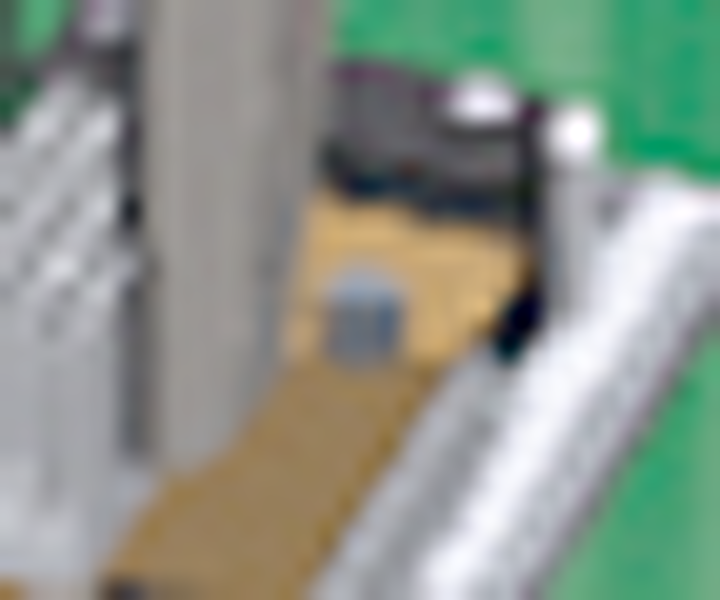

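Run:
```python
from m import *
th=-.03
z0=44.3-55*np.sin(th)
go(65.3,z0,th,feed=15,h=.15)
for y in(63,60.5,58.5):
    fy,fz=go(y,z0,th,feed=20,h=.2)
    if fy>-2.5: print("stop");break
```

```text
[ 6.530e+01  4.595e+01 -3.000e-02] 23.9 err [ 0.   -2.06 -0.13] F [-0.59 -8.53  1.67] M [-2.29  0.9   0.06]
[ 6.300e+01  4.595e+01 -3.000e-02] 24.43 err [ 0.03 -1.   -0.09] F [-0.21 -6.06  0.66] M [-1.85  0.68  0.  ]
[ 6.050e+01  4.595e+01 -3.000e-02] 24.98 err [ 0.1  -0.27  0.07] F [-0.78 -5.11  0.44] M [-1.53  0.6   0.02]
[ 5.850e+01  4.595e+01 -3.000e-02] 25.49 err [0.14 0.07 0.14] F [-1.12 -4.67  2.03] M [-1.22  0.56 -0.06]
```

Run:
```python
from m import *
th=-.03
z0=44.3-55*np.sin(th)
for y in(56.5,55,53.5,52.5,51.5,50.5):
    fy,fz=go(y,z0,th,feed=20,h=.2)
    if fy>-.7: print("stop");break
cv2.imwrite("pics/side9.png",viewer.read_camera("side")[:,:,::-1])
from ov4 import ov
ov("pics/side9.png","pics/g9.png",robot.observe()["tcp_pos"],th,3,(238,130),(56,75),7,ds=3)
```

```text
[ 5.650e+01  4.595e+01 -3.000e-02] 26.01 err [0.19 0.2  0.19] F [-0.32 -2.73  3.27] M [-0.88  0.45 -0.  ]
[ 5.500e+01  4.595e+01 -3.000e-02] 26.52 err [0.18 0.18 0.15] F [-0.61 -1.42  4.51] M [-0.51  0.29 -0.03]
[ 5.350e+01  4.595e+01 -3.000e-02] 27.04 err [0.17 0.22 0.15] F [-0.44  0.62  5.32] M [-0.18  0.11 -0.03]
stop
```

View pics/g9.png

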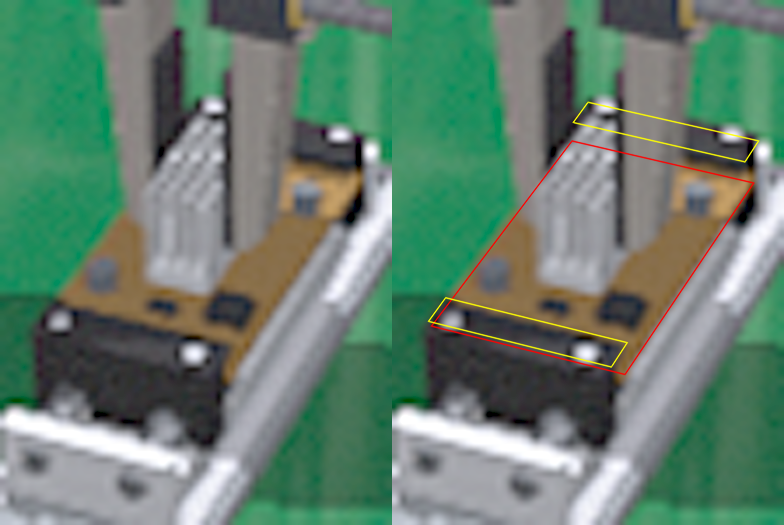

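Run:
```python
from m import *
th=-.03
go(53.6,44.75-55*np.sin(th),th,feed=15,h=.2)
grip(0.55)
o=robot.observe();print(o["t"],o["grip_width"],o["contact_force"].round(2))
p=o["tcp_pos"]+100*np.array([0,0,1]);robot.servo_line(p,feed=80)
p2=p+[0,0,80]; q=np.array(robot.observe()["joints"]);q[0]-=.7
robot.servo_line(p2,feed=150);
q=np.array(robot.observe()["joints"]);q[0]+=.75;robot.goto_joints(q);robot.hold(.2)
for c in("top","side"): cv2.imwrite(f"pics/{c}F.png",viewer.read_camera(c)[:,:,::-1])
print(robot.observe()["t"])
im=cv2.imread("pics/sideF.png");
from ov4 import ov
a=cv2.imread("pics/sideF.png")[130:200,235:305];b=cv2.imread("pics/topF.png")[160:235,285:395]
cv2.imwrite("pics/F1.png",cv2.resize((255*(a/255.)**.6).astype(np.uint8),None,fx=8,fy=8,interpolation=cv2.INTER_CUBIC))
cv2.imwrite("pics/F2.png",cv2.resize((255*(b/255.)**.6).astype(np.uint8),None,fx=7,fy=7,interpolation=cv2.INTER_CUBIC))
for c in("side","top"):
    i=viewer.camera_info(c);R=np.array(i["R"]);t=np.array(i["t"])
    for n in("board_sink","board"):
        for d in viewer.pinpoint(n,c)[:2]:
            w=R.T@(np.array(d["at"])-t)-C0+2.9*hy;print(c,n,round(d["confidence"],2),np.round([w@hx,w@hy,w[2]],1))
```

```text
[ 5.36e+01  4.64e+01 -3.00e-02] 27.61 err [ 0.15 -0.03 -0.11] F [ 1.62  0.79 -0.26] M [-0.18 -0.32 -0.01]
28.225 0.5497082364604021 [-0.04  0.2  -0.09]
32.0333
side board_sink 0.78 [ 1.4  3.4 64.2]
side board_sink 0.73 [-257.4  305.4   15.7]
side board 0.69 [-260.4  305.5   -0.7]
side board 0.55 [-0.4 -1.4 45.6]
top board_sink 0.89 [ 3.7  3.5 65.3]
top board 0.88 [ 0.8  0.8 43.5]
top board 0.67 [-258.   305.8   -0.8]
```

View pics/F1.png

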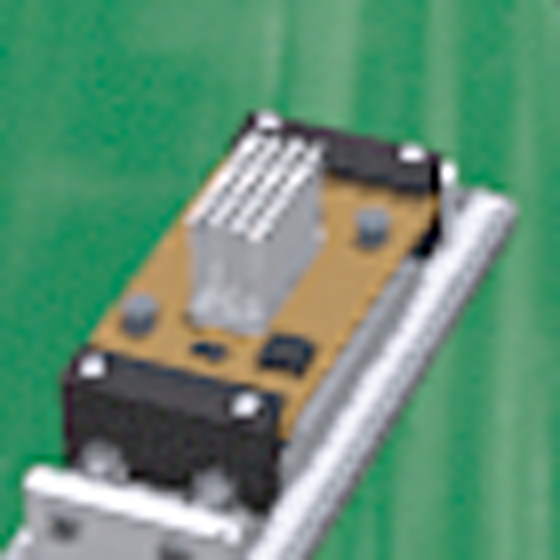

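View pics/F2.png

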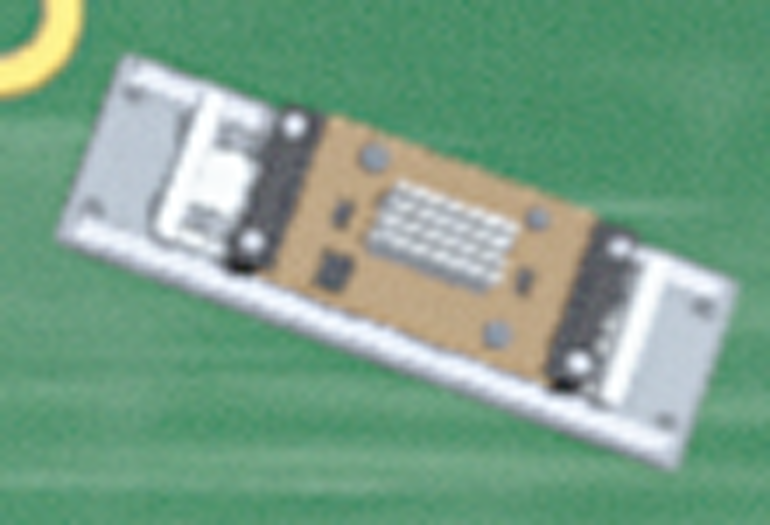

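View pics/sideF.png

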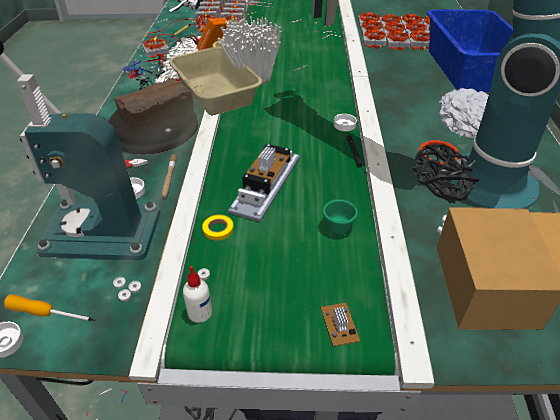

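Run:
```python
from m import *
def loc(c,pts,f,o,z):
    W=ray(c,(np.array(pts)+.5)/f-.5+np.array(o),z)-C0+2.9*hy
    return [(round(float(w@hx),1),round(float(w@hy),1)) for w in W]
o=(285,160)
print("top screws L,S",loc("top",[(294,125),(251,243)],7,o,58),loc("top",[(620,247),(578,363)],7,o,58))
print("top board +x edge",loc("top",[(330,114),(600,213)],7,o,48)," -x edge",loc("top",[(273,272),(545,380)],7,o,48))
print("sink top",loc("top",[(395,180),(520,222),(490,278),(372,235)],7,o,82))
o=(235,130)
print("side screws",loc("side",[(92,366),(246,405)],8,o,58),loc("side",[(268,122),(412,154)],8,o,58))
print("side board L +x/-x",loc("side",[(95,345),(288,408)],8,o,48),"S -x",loc("side",[(438,195)],8,o,48))
```

```text
top screws L,S [(21.7, 64.3), (-23.0, 64.3)] [(21.3, -57.3), (-22.6, -56.6)]
top board +x edge [(32.4, 53.4), (32.7, -48.1)]  -x edge [(-28.0, 53.2), (-30.4, -49.0)]
sink top [(10.2, 26.2), (11.6, -18.9), (-10.4, -15.6), (-10.6, 27.2)]
side screws [(23.0, 60.7), (-21.4, 61.0)] [(22.9, -60.7), (-21.3, -61.0)]
side board L +x/-x [(31.7, 40.7), (-27.3, 46.7)] S -x [(-30.4, -58.2)]
```

Run:
```python
from m import *
robot.job_done();
```

```text
the job is handed in; nothing more can be done
```

The larger board is clamped in the vice, and I handed the job in at about 32 s of the 51 s allowed.

- **Insertion:** I gripped the board by its heat sink and tilted it about 12°. I pushed one edge into the long jaw's groove to about 9–10 N, below the 11 N that comes just before its stop.
- **Lowering and release:** I levelled the other edge down behind the short jaw's lip and eased back until the two springs balanced. Then I opened the gripper and moved the arm clear.
- **Seating:** In the final pictures both short edges sit under both lips. The jaw screws are about 6 mm further apart than before, which is the expected 3 mm on each jaw. The heat sink's centre measures 64–65 mm above the belt (65 mm expected).
- **Square and centred:** The board looks level and square. It sits within about 1–2 mm of midway across the jaws, but the cameras cannot resolve it more finely than that.
- **Bystanders:** The cup, bottle and tape roll were not touched and look unmoved.

**Disagreements:** The two cameras differed by up to about 4 mm on where the carriage sat along the plate, so I used the contact force to settle it. While pushing, the board appeared to slip by about 2° in the grip, and I corrected this by tilting the tool until both edges rested on their ledges. Pressing the board down onto the ledges reached about 7 N for a moment.

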